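# Take the thermostat out of its slide-jaw fixture and hold it up, screen upward

## Robot

A 6-joint arm with a two-finger parallel gripper is mounted at the origin on the work surface. World frame = base frame: x ahead of the robot, y to its left, z up, the work surface at z = 0. Lengths are in mm, angles in rad, forces in N, time in s.
With the tool pointing down it reaches from about 350 to 775 mm from the base axis. Payload 7.3 kg.
Tool frame: the origin (TCP) lies at the very end of the fingers, on their centre line; the grasp point (between the pads) lies behind it (bot.grip_point_offset is the z of the grasp point in the tool frame, in mm); z points along the fingers, y is the line along which they close (so a half turn about z gives the same grasp; the last joint's range is limited). The gripper opens to 92 mm and grips with 3 to 60 N. Pads are 19 mm wide; open, the fingers measure 130 mm over their backs; the gripper's body (75 mm by 190 mm) begins 47 mm behind the grasp point.
Start: joints at [1.091, 0.342, 1.524, -0, 1.275, -0.146], TCP at [171.995, 496.047, 226.741] pointing down, gripper open.
Joint ranges: [-2.53, 2.53], [-0.77, 2.02], [0.04, 2.7], [-1, 4.14], [0.28, 2.66], [-3.11, 3.11]. Speed limits (rad/s): [2.57, 2.57, 3.14, 3.14, 3.14, 3.14].

## Interface

Orientations are given as [roll, pitch, yaw] about the fixed x, y, z axes, in that order (R = Rz(yaw) Ry(pitch) Rx(roll)).
In Python, from plant import bot gives the robot as it stands. The module is installed in compiled form; this text tells all that it offers.
- The arm moves only by the shell command python3 -m crank 'ROWS'. ROWS is JSON, a list that holds one entry, the list of rows, each a list of 5 numbers: the opening, from 0 (shut) to 1 (fully open), then the shift along the tool's x, y, z in cm, then the turn about the tool's z in degrees. In form: [[[claw, x, y, z, turn], ...]]. A call has exactly 10 rows; each row is the pose to reach, as a shift and turn from the pose commanded when the call began, along the tool's axes at that moment; what a row does not reach only later rows make up. A row lasts 1/10 s, in which the tool goes at most 50 mm and 8.59 degrees, less where a joint would pass 70% of its speed; a pose out of reach is approached as far as the arm can. A call with a gripper value outside its range is refused whole. The fingers move at their own pace and stop on an object; the grip force is fixed at half the most. Time passes only in rows, so rows that repeat a pose let the fingers close, or fill a call up. It gives the time, the measured TCP pose, the force, the opening and the grip force at its end, in the units of the state.
- bot.get_obs(): the state, without advancing time (a new reading comes with each control period).
- bot.capture(name): name is "scene" or "top"; returns (picture, depth): 480x640x3 uint8, red, green, blue; 480x640 float32, mm along the optical axis (not along the pixel's ray), 0 where there is no reading.
- bot.calibration(name): a dict with "vertical_fov" (degrees; the focal length in pixels is half the picture's height over the tangent of half this angle, whatever the lens; pixels are square), "cx", "cy" (the principal point, pixels), "rvec" (rotation vector, rad) and "tvec" (3), from world to camera coordinates, as OpenCV has them. Camera axes: x right, y down, z forward; pixel columns grow to the right and rows downward; lengths in mm; the calibration is good to about 2 mm. A picture is of the moment at which its call begins. calibration takes no time and is no camera call.
- bot.close_job(): hands the job in; it is judged then, once.
The state is a dict: "time": time; "joint_positions": joint angles; "dq": joint speeds; "tau": joint torques, N m; "tool_pos": TCP position; "tcp_rot": TCP orientation; "contact_force": force on the tool from outside, world axes, zero at the start; "moment": the same for the moment, N m; "grip_width": finger opening in mm; "finger_force": force on a finger pad.
Only numpy, scipy, OpenCV 4.12 (cv2) and the standard library are available. Lean on these libraries where they do the work, as an engineer would, in place of code of your own. Each camera call takes 0.05 s, during which the arm holds its last target. There are 200 camera calls.

## Task

Slide the blue jaw of the fixture wide open by its orange post while the thermostat still stands in its slot, then draw the thermostat up out of the fixture and tip it so that its screen looks up (within about 45 degrees of straight up) for inspection. Finish while holding it still in the gripper like that, about 20 cm or more above the worktop, touching nothing else; leave the jaw open and do not disturb the carton, shower rose, brass fitting or screwdriver.

Things in the scene. Friction and masses are not known exactly. Their poses are not given: they have to be found in the camera images.
- fixture: Aluminium slide-jaw fixture fixed to the worktop, base 90 (x) by 250 (y, -60 to +190) by 12 mm. Origin on the worktop under the slot's middle; +x is where the screen faces, roughly away from the robot; +y is where the jaw opens. Slot floor 12 mm up; guide walls (80 mm along y, outer faces at x -22 and +22, tops 42 mm up) leave the thermostat 2 mm each side; end stop at y -47 to -57, top 46 mm up.
- jaw (a joint): Travel of the blue jaw along the fixture's +y, m: 0 closed, 0.045 fully open; starts at 0 to 0.005, stays where left, slides at about 3 N. Closed, its lip (20 to 26 mm up, y +35 to +50) covers 10 mm of the thermostat's foot plate and stops it lifting; beyond 0.012 it is clear. Jaw block 60 (x) by 68 mm (y +47 to +115 closed), top 37 mm up.
- jaw_post (a point): Centre of the top of the orange post on the jaw, 77 mm above the worktop and, with the jaw closed, 95 mm along the fixture's +y from its origin. Post 16 by 16 mm square, rising 40 mm above the jaw block; axes as the fixture's.
- thermostat: White room thermostat, loose, 0.17 to 0.34 kg, upright in the slot. Origin: centre of its underside, 12 mm above the worktop at the start; x points out of the blue-and-black screen, y along its width (as the fixture's y), z to its top edge. Housing 24 (x) by 62 mm (y), 100 mm high with its foot plate (24 by 90 by 6 mm). May be gripped across thickness or width, on the screen too.
- thermostat_top (a point): Centre of the thermostat's top edge, 100 mm above its underside along its z (112 mm above the worktop when seated); axes as the thermostat's.
- carton: Blue and brown cardboard carton standing on the worktop, 70 by 110 by 130 mm high, origin under its centre. Bystander.
- rose: Chrome shower rose lying disc down, 110 mm in diameter, 36 mm high, origin under its centre. Bystander.
- fitting: Brass pipe fitting standing upright, 32 mm in diameter, 48 mm high, origin under its centre. Bystander.
- driver: Screwdriver lying on the worktop beyond the fixture, about 200 mm long, along its own x, handle to -x. Bystander.
Not all that is in view belongs to the job. What is shaped like the thermostat but brown or red is not meant.

How it is judged:
By the outcome, as a careful person would: the job done as asked, in the order asked, and still so for the second after the job is handed in, while the arm keeps its last pose, push and grip.
It also fails if it takes over 43 s, if anything falls off the work surface, if the arm or the gripper's body presses on something with over 40 N, if the wrist force passes 120 N, or if a joint passes its speed limit or range.

## Working session

There is one attempt and no reset: what is moved stays moved. The work goes in short steps, Python scripts to look and compute and a shell command to move; the robot and the scene stay as the last step left them, time stands still between calls to the robot, and variables do not carry over. Pictures are saved under pics/ and viewed, at most 10 in all, crops included, and the job is handed in when it is done.

```bash
mkdir -p pics
python3 - <<'E'
from plant import bot
import cv2,numpy as np
print(bot.get_obs(), bot.grip_point_offset)
for n in("scene","top"):
    p,d=bot.capture(n); np.savez(f"{n}0.npz",p=p,d=d); cv2.imwrite(f"pics/{n}0.png",p[:,:,::-1]); print(bot.calibration(n))
E
```

```text
{'time': 0.0, 'joint_positions': array([ 1.09100734e+00,  3.42730769e-01,  1.52502204e+00, -2.88613660e-06,
        1.27539353e+00, -1.46000831e-01]), 'dq': array([ 5.74815576e-05, -2.78998736e-03,  4.53954919e-04, -1.08249304e-04,
       -1.27159447e-03,  6.51650135e-04]), 'tau': array([ 1.58747025e-03, -4.31255114e+01, -2.44218117e+01,  7.18911644e-02,
        5.61749493e-02, -1.27872236e-04]), 'tool_pos': array([171.79251234, 495.66488096, 226.03903486]), 'tcp_rot': array([-3.14005510e+00, -2.23303440e-04,  2.80780517e+00]), 'contact_force': array([ 0.25689758, -0.48225574, -0.02179984]), 'moment': array([-2.43872565e-02,  3.08307653e-03,  1.52692963e-05]), 'finger_force': 0.0, 'grip_width': 91.63353881336938} -18.8
{'vertical_fov': 45.41021811909334, 'cx': 327.0553835312521, 'cy': 241.94911590604522, 'rvec': array([ 2.27793995,  0.73882072, -0.3208596 ]), 'tvec': array([-473.62139724, -159.81104051, 1459.93170661])}
{'vertical_fov': 44.52651546504326, 'cx': 315.72783912331226, 'cy': 247.22920651874918, 'rvec': array([ 2.16142043, -2.05172997,  0.20871392]), 'tvec': array([ -20.96219011,  596.39586649, 1244.9027309 ])}
```

View pics/scene0.png

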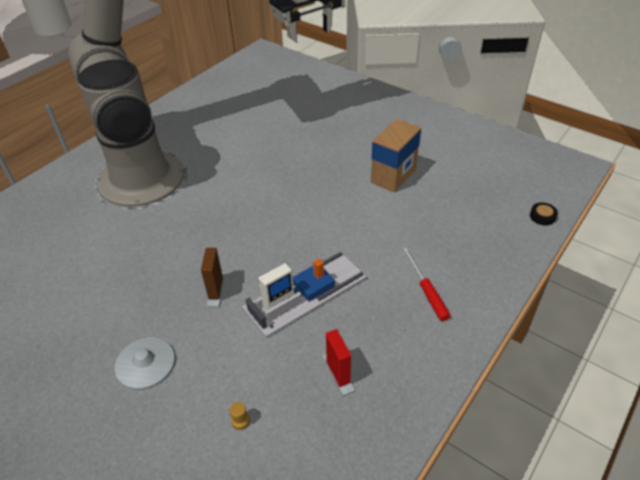

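View pics/top0.png

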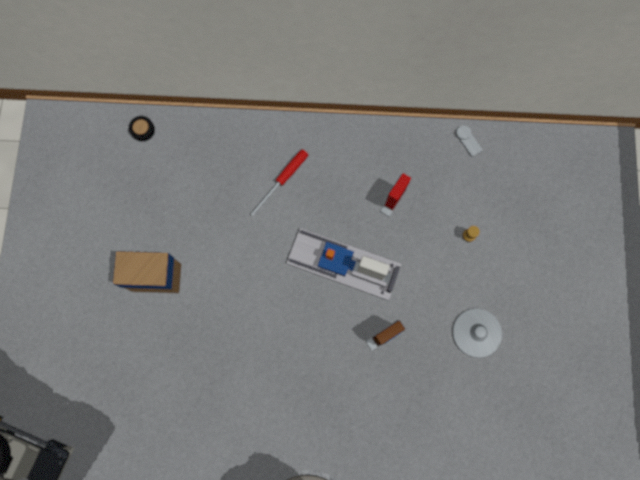

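The scene view shows three thermostat-like things:
- White, in the fixture: scene (277,287), top (374,267).
- Brown: scene (212,273), top (388,333).
- Red: scene (338,358), top (398,190).

The white one fits: it has a blue screen and stands in the slot next to the blue jaw. The orange post is at top (331,254). I'll confirm with a crop and measure.

```bash
cat > h.py <<'E'
import cv2,numpy as np
from plant import bot
def cam(n):
    c=bot.calibration(n); f=240/np.tan(np.radians(c["vertical_fov"])/2)
    return np.array([[f,0,c["cx"]],[0,f,c["cy"]],[0,0,1]]),cv2.Rodrigues(np.array(c["rvec"]))[0],np.array(c["tvec"])
def ray(n,uv,z):
    K,R,t=cam(n); C=-R.T@t; d=np.atleast_2d(np.c_[np.atleast_2d(uv),np.ones(len(np.atleast_2d(uv)))])@np.linalg.inv(K).T@R
    return C+d*((z-C[2])/d[:,2])[:,None]
def cloud(n,p,d):
    K,R,t=cam(n); v,u=np.mgrid[:480,:640]; q=np.stack([(u-K[0,2])/K[0,0]*d,(v-K[1,2])/K[1,1]*d,d],-1)
    return (q-t)@R
E
python3 - <<'E'
from h import *
for n,roi in(("top",(280,220,410,305)),("scene",(235,240,375,340))):
    a=np.load(n+"0.npz");p,d=a["p"],a["d"]; W=cloud(n,p,d)
    x0,y0,x1,y1=roi; m0=np.zeros((480,640),bool); m0[y0:y1,x0:x1]=1
    h=cv2.cvtColor(p,cv2.COLOR_RGB2HSV); H,S,V=[h[...,i].astype(int) for i in range(3)]
    org=m0&(H<15)&(S>150)&(V>120); wh=m0&(V>190)&(S<50)&(abs(W[...,2]-112)<9); 
    base=m0&(S<60)&(V>110)&(abs(W[...,2]-12)<6); 
    for nm,m,z in(("orange",org&(abs(W[...,2]-77)<10),77),("whitetop",wh,112),("base",base,12)):
        v,u=np.nonzero(m)
        if len(u)<5: print(n,nm,len(u));continue
        P=ray(n,np.c_[u,v],z)[:,:2]; r=cv2.minAreaRect(P.astype(np.float32))
        print(n,nm,len(u),"px",u.mean().round(1),v.mean().round(1),"mean",P.mean(0).round(1),"depthz",np.median(W[m][:,2]).round(1),W[m][:,:2].mean(0).round(1),"rect",np.round(r[0],1),np.round(r[1],1),round(r[2],1))
    cv2.imwrite(f"pics/{n}c.png",cv2.resize(p[y0:y1,x0:x1,::-1],None,fx=4,fy=4,interpolation=cv2.INTER_CUBIC))
a,b=[cv2.imread(f"pics/{n}c.png") for n in("top","scene")]
w=max(a.shape[1],b.shape[1]); b=cv2.copyMakeBorder(b,0,0,0,w-b.shape[1],0); a=cv2.copyMakeBorder(a,0,0,0,w-a.shape[1],0)
o=np.vstack([a,b]); s=min(1,600/o.shape[0]); cv2.imwrite("pics/crop0.png",cv2.resize(o,None,fx=s,fy=s))
E
```

```text
top orange 39 px 329.7 253.1 mean [582.1 -21.6] depthz 76.5 [582.2 -21.6] rect [582.4 -21.7] [12.8 14. ] 66.6
top whitetop 51 px 375.2 266.8 mean [ 550.2 -119.3] depthz 111.8 [ 550.3 -119.3] rect [ 551.5 -118.2] [47.9  9.3] 70.7
top base 1994 px 336.4 262.9 mean [573.1 -38.3] depthz 11.8 [573.1 -38.3] rect [576.2 -57.5] [194.4 298.6] 2.9
scene orange 62 px 317.9 263.5 mean [583.7 -23.3] depthz 77.3 [583.4 -22.9] rect [584.6 -24.2] [18.9 22. ] 72.8
scene whitetop 267 px 274.3 273.7 mean [ 552.1 -116.3] depthz 114.2 [ 553.4 -117.6] rect [ 552.1 -116.2] [59.7 21. ] 72.7
scene base 1759 px 312.6 292.3 mean [585.8 -44.7] depthz 13.6 [586.2 -45.2] rect [555.  -46.9] [307.4 263.1] 35.4
```

View pics/crop0.png

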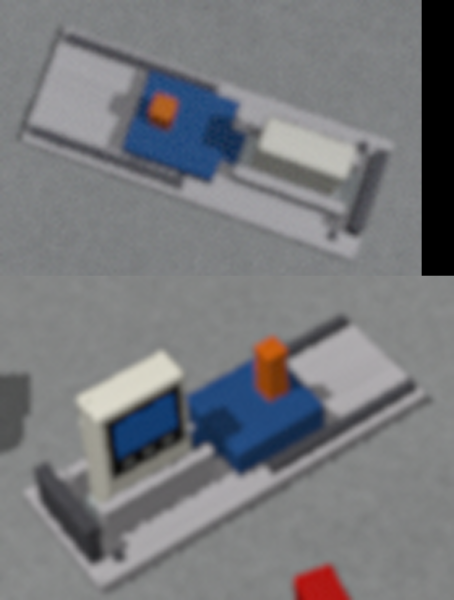

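The crop confirms it: the white thermostat with the blue screen stands in the slot, with the jaw nearly closed against it. The tool only turns about its own z, so my plan is:
1. Open the jaw by its post.
2. Grip the thermostat across its width and lift it out.
3. Set its foot on free worktop and pivot it onto its back between the pads.
4. Lift it with the screen up.

```bash
cat >> h.py <<'E'
from scipy.spatial.transform import Rotation as Ro
T0=np.array([551.7,-117.2]); P0=np.array([583.0,-22.4])
a=np.arctan2(*(P0-T0)[::-1]); yf=np.array([np.cos(a),np.sin(a)]); xf=np.array([yf[1],-yf[0]])
def go(p,yaw=a+np.pi/2):
    o=bot.get_obs(); R=Ro.from_euler("xyz",o["tcp_rot"])
    dy=np.degrees((yaw-o["tcp_rot"][2]+np.pi)%(2*np.pi)-np.pi)
    print("shift cm",(R.inv().apply(np.array(p)-o["tool_pos"])/10).round(2),"turn",round(-dy,2),"F",o["contact_force"].round(1),"w",round(o["grip_width"],1))
E
python3 -c "
from h import *
print(np.degrees(a),np.linalg.norm(P0-T0)); go([*P0,150])"
```

```text
71.7283899856552 99.83351140774325
shift cm [-55.82 -35.47   7.65] turn -0.85 F [-0.3  0.  -0.3] w 91.8
```

```bash
python3 -m crank '[[[1,-1.5,-1,0,0],[0.5,-4.5,-3,0,0],[0.5,-8,-5,0,0],[0.5,-11.5,-7.3,0,0],[0.5,-15,-9.5,0,0],[0.5,-18.5,-11.7,0,0],[0.5,-22,-14,0,0],[0.5,-25.5,-16.2,0,0],[0.5,-29,-18.4,0,0],[0.5,-32,-20.3,0,-0.8]]]'; python3 -c "
from h import *
go([*P0,150])"
```

```text
time: 1.1
tool_pos: [408.7, 197.6, 226.5]
tcp_rot: [-3.141, -0.0, 2.821]
contact_force: [0.1, 1.5, -0.2]
grip_width: 45.7
finger_force: 0.0
shift cm [-23.48 -15.39   7.65] turn -0.09 F [ 0.1  1.5 -0.2] w 45.7
```

```bash
python3 -m crank '[[[0.5,-3.5,-2.3,0.5,0],[0.5,-7,-4.6,1.5,0],[0.5,-10.5,-6.9,2.5,0],[0.5,-14,-9.2,3.5,0],[0.5,-17.5,-11.5,5,0],[0.5,-20.5,-13.4,6,0],[0.5,-22.5,-14.8,7,0],[0.5,-23.4,-15.4,7.6,0],[0.5,-23.4,-15.4,7.6,0],[0.5,-23.4,-15.4,7.6,0]]]'
python3 - <<'E'
from h import *
go([*P0,54])
p,d=bot.capture("scene"); cv2.imwrite("pics/s1.png",cv2.resize(p[190:350,220:400,::-1],None,fx=3.5,fy=3.5))
E
```

```text
time: 2.1
tool_pos: [580.9, -19.5, 150.7]
tcp_rot: [3.141, -0.001, 2.822]
contact_force: [-0.3, 1.7, -0.0]
grip_width: 46.0
finger_force: 0.0
shift cm [-0.3  -0.22  9.67] turn -0.04 F [-0.3  1.7 -0. ] w 46.0
```

View pics/s1.png

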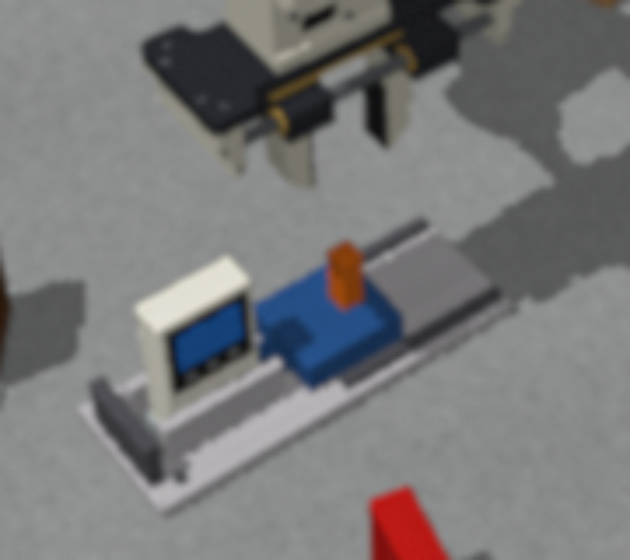

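The view shows the open fingers above the post at (345,275), the thermostat seated at (205,330), and the wide gripper body lying along y. I'll go down to TCP z ≈ 55 so the body clears the thermostat's top, and close on the post.

```bash
python3 -m crank '[[[0.5,-0.3,-0.2,1.5,0],[0.5,-0.3,-0.2,3.5,0],[0.5,-0.3,-0.2,5.5,0],[0.5,-0.3,-0.2,7.5,0],[0.5,-0.3,-0.2,8.8,0],[0.5,-0.3,-0.2,9.5,0],[0.5,-0.3,-0.2,9.5,0],[0.1,-0.3,-0.2,9.5,0],[0.1,-0.3,-0.2,9.5,0],[0.1,-0.3,-0.2,9.5,0]]]'
python3 - <<'E'
from h import *
go([*P0,54])
E
```

```text
time: 3.15
tool_pos: [584.2, -23.3, 56.5]
tcp_rot: [3.141, 0.001, 2.822]
contact_force: [0.2, 0.6, -0.5]
grip_width: 26.6
finger_force: 0.0
shift cm [0.14 0.04 0.25] turn -0.06 F [ 0.2  0.6 -0.5] w 26.6
```

```bash
python3 -m crank '[[[0.1,0.1,0,0.1,0],[0.1,0.1,0,0.1,0],[0.1,0.1,0,0.1,0],[0.1,0.1,0.4,0.1,0],[0.1,0.1,1,0.1,0],[0.1,0.1,1.7,0.1,0],[0.1,0.1,2.4,0.1,0],[0.1,0.1,3.1,0.1,0],[0.1,0.1,3.7,0.1,0],[0.1,0.1,4,0.1,0]]]'
python3 - <<'E'
from h import *
go([*(T0+140*yf),55])
E
```

```text
time: 4.15
tool_pos: [595.1, 15.7, 55.1]
tcp_rot: [-3.141, -0.001, 2.823]
contact_force: [-4.1, -2.2, 7.8]
grip_width: 15.8
finger_force: 30.0
shift cm [-0.04  0.02  0.01] turn -0.01 F [-4.1 -2.2  7.8] w 15.8
```

```bash
python3 -m crank '[[[0.1,0,0.1,0,0],[0.1,0,0.2,0,0],[0.1,0,0.2,0,0],[0.5,0,0,0,0],[0.5,0,0,0,0],[0.5,0,0,0,0],[0.5,0,0,-2,0],[0.5,0,0,-5,0],[0.5,0,0,-8,0],[0.5,0,0,-11,0]]]'
python3 - <<'E'
from h import *
for n in ("top","scene"):
    p,d=bot.capture(n); W=cloud(n,p,d); h=cv2.cvtColor(p,cv2.COLOR_RGB2HSV).astype(int)
    roi=np.linalg.norm(W[...,:2]-T0,axis=-1)<200
    for nm,m,z in(("post",(h[...,0]<15)&(h[...,1]>150)&(abs(W[...,2]-77)<6),77),("th",(h[...,2]>150)&(h[...,1]<60)&(abs(W[...,2]-112)<9)&(np.linalg.norm(W[...,:2]-T0,axis=-1)<50),112)):
        v,u=np.nonzero(m&roi)
        if len(u): c=ray(n,np.c_[u,v],z)[:,:2].mean(0)-T0; print(n,nm,len(u),(c@xf).round(1),(c@yf).round(1))
cv2.imwrite("pics/s2.png",cv2.resize(p[190:350,220:400,::-1],None,fx=3.5,fy=3.5))
go([*T0,155])
E
```

```text
time: 5.15
tool_pos: [595.2, 15.3, 165.5]
tcp_rot: [3.142, -0.001, 2.822]
contact_force: [0.2, -0.5, -0.6]
grip_width: 46.0
finger_force: 0.0
top post 52 35.1 86.5
top th 311 1.7 1.0
scene post 144 -5.3 5.6
scene th 343 0.7 1.1
shift cm [  0.22 -14.01   1.38] turn -0.05 F [0.7 0.4 0.2] w 45.6
```

View pics/s2.png

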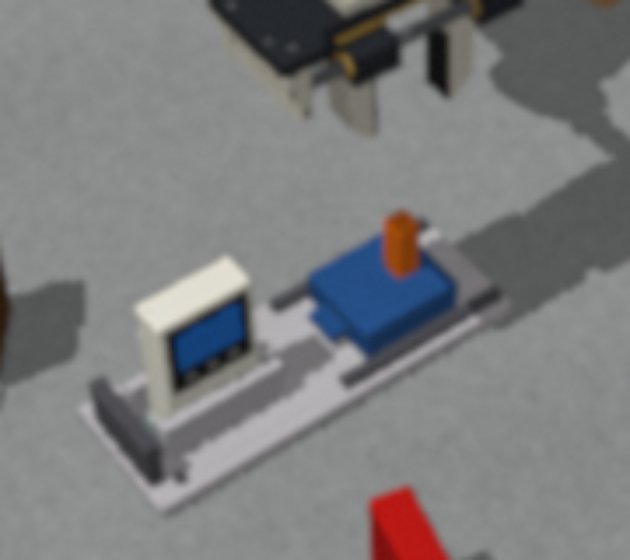

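The jaw is fully open, with the post now at (402,245), and the thermostat still stands in its slot. Next I'll go over the thermostat with the gripper open.

```bash
python3 -m crank '[[[1,0.1,-1,0,0],[1,0.1,-3,0,0],[1,0.1,-5.5,0,0],[1,0.1,-8,0.2,0],[1,0.1,-10.5,0.5,0],[1,0.1,-12.5,0.8,0],[1,0.1,-13.5,1,0],[1,0.1,-13.9,1,0],[1,0.1,-13.9,1,0],[1,0.1,-13.9,1,0]]]'
python3 - <<'E'
from h import *
go([*(T0+1*xf+1*yf),52])
E
```

```text
time: 6.25
tool_pos: [550.9, -115.9, 154.6]
tcp_rot: [3.141, -0.0, 2.822]
contact_force: [0.0, -0.4, -0.4]
grip_width: 91.8
finger_force: 0.0
shift cm [-0.22 -0.   10.26] turn -0.02 F [ 0.  -0.4 -0.4] w 91.8
```

```bash
python3 -m crank '[[[1,-0.2,0,1.5,0],[1,-0.2,0,3.5,0],[1,-0.2,0,5.5,0],[1,-0.2,0,7.5,0],[1,-0.2,0,9.2,0],[1,-0.2,0,10.2,0],[0.5,-0.2,0,10.2,0],[0.5,-0.2,0,10.2,0],[0.5,-0.2,0,10.2,0],[0.5,-0.2,0,10.2,0]]]'; python3 -m crank '[[[0.5,0,0,0,0],[0.5,0,0,0,0],[0.5,0,0,0,0],[0.5,0,0,-0.4,0],[0.5,0,0,-1,0],[0.5,0,0,-2,0],[0.5,0,0,-3.5,0],[0.5,0,0,-5,0],[0.5,0,0,-7,0],[0.5,0,0,-9,0]]]'
```

```text
time: 7.25
tool_pos: [553.2, -117.3, 53.6]
tcp_rot: [3.142, 0.002, 2.822]
contact_force: [-0.3, -0.6, 0.4]
grip_width: 64.1
finger_force: 0.0
time: 8.25
tool_pos: [552.4, -117.2, 143.8]
tcp_rot: [-3.142, -0.0, 2.822]
contact_force: [-0.0, -0.2, -2.4]
grip_width: 62.1
finger_force: 29.9
```

It's held, at about 0.24 kg and 62 mm wide. Now I'll carry it to free worktop beside the fixture.

```bash
python3 -m crank '[[[0.5,0.5,0,-1,0],[0.5,2,1,-2,0],[0.5,4,3,-2,0],[0.5,6,6,-2,0],[0.5,8,9,-2,0],[0.5,10,12,-2,0],[0.5,11.5,15,-2,0],[0.5,12.5,17.5,-1,0],[0.5,13,19,0,0],[0.5,13,19.5,1,0]]]'; python3 -m crank '[[[0.5,0,0,1,0],[0.5,0,0,3,0],[0.5,0,0,5,0],[0.5,0,0,6.5,0],[0.5,0,0,7.5,0],[0.5,0,0,8,0],[0.5,0,0,8.4,0],[0.5,0,0,8.6,0],[0.5,0,0,8.6,0],[0.5,0,0,8.6,0]]]'
python3 - <<'E'
from h import *
print(bot.get_obs()["contact_force"].round(1))
p,d=bot.capture("scene"); cv2.imwrite("pics/s3.png",cv2.resize(p[130:370,180:440,::-1],None,fx=2.5,fy=2.5))
E
```

```text
time: 9.25
tool_pos: [489.7, 110.3, 132.4]
tcp_rot: [3.141, -0.0, 2.824]
contact_force: [-0.6, -0.2, -2.6]
grip_width: 61.8
finger_force: 29.9
time: 10.25
tool_pos: [490.9, 108.9, 47.2]
tcp_rot: [3.141, 0.001, 2.822]
contact_force: [0.7, -0.1, -2.9]
grip_width: 62.2
finger_force: 29.9
[ 0.7 -0.1 -2.9]
```

View pics/s3.png

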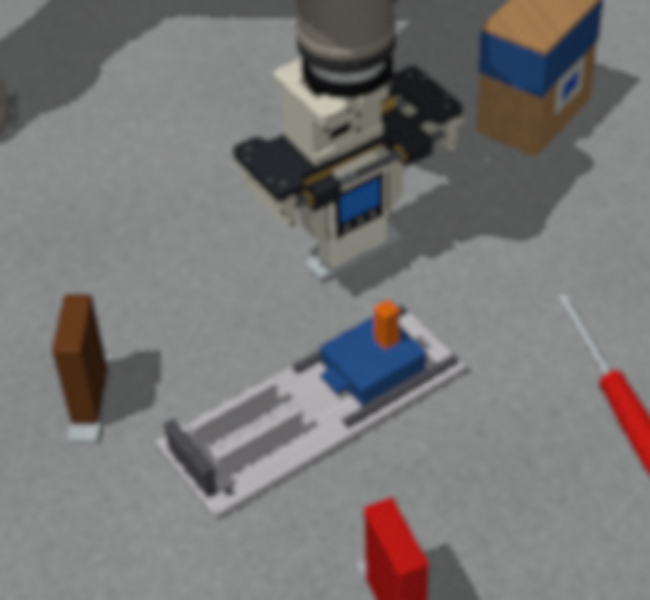

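The thermostat hangs upright just above the free worktop, screen at (360,205), and the jaw stays open. I'll press its foot lightly down.

```bash
python3 -m crank '[[[0.5,0,0,0.2,0],[0.5,0,0,0.4,0],[0.5,0,0,0.6,0],[0.5,0,0,0.7,0],[0.5,0,0,0.8,0],[0.5,0,0,0.8,0],[0.5,0,0,0.8,0],[0.5,0,0,0.8,0],[0.5,0,0,0.8,0],[0.5,0,0,0.8,0]]]'
```

```text
time: 11.3
tool_pos: [490.8, 108.8, 41.5]
tcp_rot: [3.141, 0.002, 2.822]
contact_force: [-7.5, -1.5, 26.9]
grip_width: 62.3
finger_force: 29.9
```

```bash
python3 -m crank '[[[0.5,0.3,0,-0.05,0],[0.5,0.6,0,-0.1,0],[0.5,1.05,0,-0.12,0],[0.5,1.4,0,-0.1,0],[0.5,1.8,0,-0.1,0],[0.5,2.1,0,-0.05,0],[0.5,2.5,0,0.05,0],[0.5,2.8,0,0.1,0],[0.5,3.15,0,0.2,0],[0.5,3.15,0,0.2,0]]]';  python3 - <<'E'
from h import *
p,d=bot.capture("scene"); cv2.imwrite("pics/s4.png",cv2.resize(p[160:260,260:380,::-1],None,fx=5,fy=5))
E
```

```text
time: 12.3
tool_pos: [466.4, 118.1, 40.6]
tcp_rot: [3.138, 0.014, 2.824]
contact_force: [4.5, -5.4, 22.6]
grip_width: 61.7
finger_force: 30.0
```

View pics/s4.png

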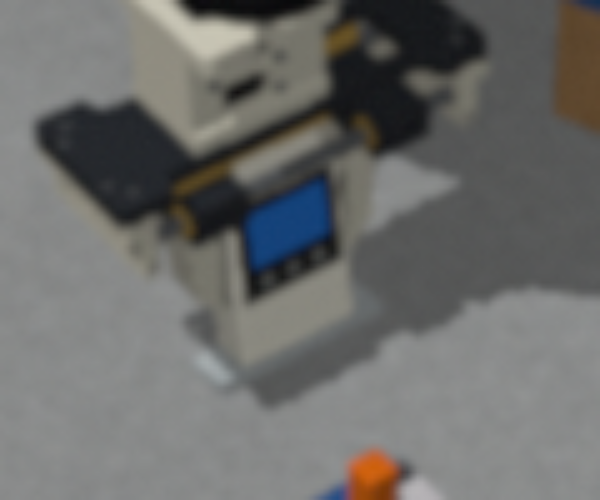

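It's unclear from the picture whether the thermostat tilted (screen at (290,225)) or just slid, so I'll fit a plane to its front face from the depth.

```bash
cat >> h.py <<'E'
def tilt(n="scene"):
    p,d=bot.capture(n); W=cloud(n,p,d); h=cv2.cvtColor(p,cv2.COLOR_RGB2HSV).astype(int); o=bot.get_obs()
    m=(d>0)&(h[...,0]>95)&(h[...,0]<125)&(h[...,1]>120)&(h[...,2]>60)&(np.linalg.norm(W-o["tool_pos"]-[0,0,20],axis=-1)<75)
    m=cv2.erode(m.astype(np.uint8),np.ones((3,3)))>0; Q=W[m]; 
    for _ in range(3):
        c=Q.mean(0); nn=np.linalg.svd(Q-c)[2][2]; r=abs((Q-c)@nn); Q=Q[r<=max(1.5,2.5*r.std())]
    nn*=np.sign(nn@np.r_[xf,1.]); print(n,len(Q),"c",c.round(1),"normal xf,yf,z",(nn[:2]@xf).round(2),(nn[:2]@yf).round(2),nn[2].round(2),"elev",np.degrees(np.arcsin(nn[2])).round(1)); return p
E
python3 -c "
from h import *
tilt()"
```

```text
scene 86 c [478.4 114.3  78.3] normal xf,yf,z 0.99 0.04 0.13 elev 7.4
```

It has tilted only about 7°; the foot mostly slid. I'll drag on with a bit more pressure, since the lever arm improves with tilt.

```bash
python3 -m crank '[[[0.5,0,0,0.1,0],[0.5,0,0,0.15,0],[0.5,0.4,0,0.15,0],[0.5,0.8,0,0.15,0],[0.5,1.2,0,0.15,0],[0.5,1.6,0,0.2,0],[0.5,2,0,0.25,0],[0.5,2.4,0,0.3,0],[0.5,2.8,0,0.4,0],[0.5,2.8,0,0.4,0]]]';  python3 -c "
from h import *
tilt()"
```

```text
time: 13.4
tool_pos: [437.0, 127.9, 34.3]
tcp_rot: [3.139, 0.007, 2.822]
contact_force: [2.8, -0.0, 7.1]
grip_width: 62.1
finger_force: 30.0
scene 71 c [450.2 123.6  77.5] normal xf,yf,z 0.92 0.02 0.4 elev 23.3
```

```bash
python3 -m crank '[[[0.5,0.2,0,0.1,0],[0.5,0.5,0,0.2,0],[0.5,0.8,0,0.35,0],[0.5,1,0,0.45,0],[0.5,1.3,0,0.6,0],[0.5,1.5,0,0.75,0],[0.5,1.7,0,0.9,0],[0.5,1.7,0,0.9,0],[0.5,1.7,0,0.9,0],[0.5,1.7,0,0.9,0]]]';  python3 -c "
from h import *
p=tilt(); cv2.imwrite('pics/s5.png',cv2.resize(p[140:240,240:360,::-1],None,fx=5,fy=5)); tilt('top')"
```

```text
time: 14.45
tool_pos: [419.4, 133.5, 24.4]
tcp_rot: [3.139, 0.003, 2.822]
contact_force: [2.6, 5.4, 5.7]
grip_width: 62.0
finger_force: 30.0
scene 61 c [432.9 130.9  70.8] normal xf,yf,z 0.73 0.01 0.68 elev 42.8
top 0 c [nan nan nan] normal xf,yf,z 0.0 0.0 1.0 elev 90.0h.py:24: RuntimeWarning: Mean of empty slice.
  c=Q.mean(0); nn=np.linalg.svd(Q-c)[2][2]; r=abs((Q-c)@nn); Q=Q[r<=max(1.5,2.5*r.std())]
  ret = um.true_divide(
  ret = _var(a, axis=axis, dtype=dtype, out=out, ddof=ddof,
  arrmean = um.true_divide(arrmean, div, out=arrmean,
  ret = ret.dtype.type(ret / rcount)
```

View pics/s5.png

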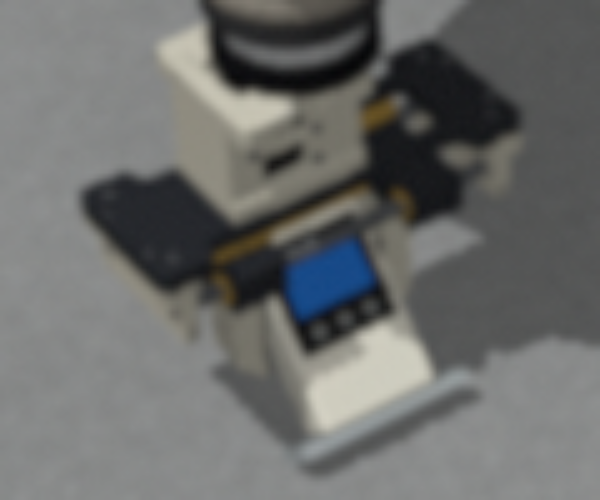

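It's now about 43° up and pivoting well; the foot plate lies at (390,420), on the worktop. I'll continue.

```bash
python3 -m crank '[[[0.5,0.3,0,0.15,0],[0.5,0.6,0,0.3,0],[0.5,0.8,0,0.5,0],[0.5,1,0,0.7,0],[0.5,1.2,0,0.9,0],[0.5,1.4,0,1.1,0],[0.5,1.6,0,1.3,0],[0.5,1.7,0,1.5,0],[0.5,1.7,0,1.5,0],[0.5,1.7,0,1.5,0]]]';  python3 -c "
from h import *
tilt()"
```

```text
time: 15.55
tool_pos: [401.0, 138.2, 8.4]
tcp_rot: [-3.141, -0.002, 2.822]
contact_force: [-0.7, 2.9, 0.7]
grip_width: 61.7
finger_force: 30.0
scene 52 c [413.8 135.6  58.2] normal xf,yf,z 0.45 0.01 0.9 elev 63.5
```

It's at 63.5°, well within the limit, and held near its centre of mass. Lifting.

```bash
python3 -m crank '[[[0.5,0,0,-0.5,0],[0.5,0,0,-2,0],[0.5,0,0,-4,0],[0.5,0,0,-7,0],[0.5,0,0,-10,0],[0.5,0,0,-13,0],[0.5,0,0,-16,0],[0.5,0,0,-19,0],[0.5,0,0,-22,0],[0.5,0,0,-24,0]]]'; python3 -m crank '[[[0.5,0,0,-1,0],[0.5,0,0,-2,0],[0.5,0,0,-2.7,0],[0.5,0,0,-3,0],[0.5,0,0,-3,0],[0.5,0,0,-3,0],[0.5,0,0,-3,0],[0.5,0,0,-3,0],[0.5,0,0,-3,0],[0.5,0,0,-3,0]]]'; python3 -c "
from h import *
p=tilt();cv2.imwrite('pics/s6.png',p[:,:,::-1])"
```

```text
time: 16.6
tool_pos: [401.2, 137.8, 250.4]
tcp_rot: [-3.141, 0.0, 2.821]
contact_force: [-0.6, -1.3, -4.1]
grip_width: 62.0
finger_force: 30.0
time: 17.6
tool_pos: [401.7, 138.2, 278.6]
tcp_rot: [3.142, -0.0, 2.822]
contact_force: [-0.0, -0.0, -2.2]
grip_width: 61.5
finger_force: 30.0
scene 116 c [412.9 135.1 329.8] normal xf,yf,z 0.47 -0.02 0.88 elev 62.0
```

View pics/s6.png

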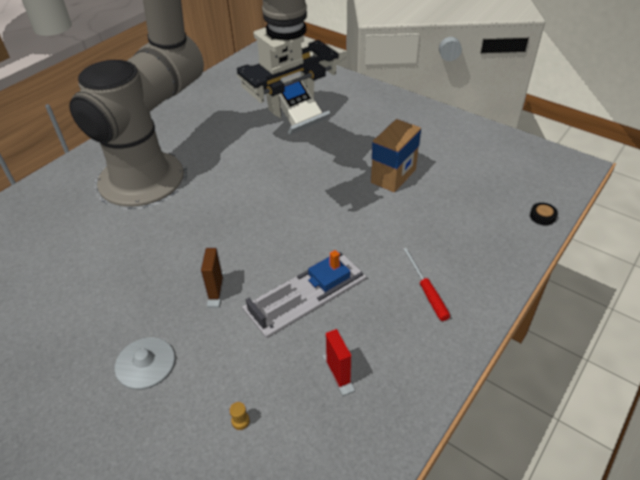

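The thermostat is held with its screen up at (295,95), stable at 62° elevation. The jaw is open (post at (335,260)) and the bystanders haven't moved.

```bash
python3 -c "
from plant import bot
print(bot.get_obs()['dq'].round(3)); print(bot.close_job())"
```

```text
[-0.002 -0.002 -0.001 -0.001  0.     0.001]
the job is handed in; nothing more can be done
None
```

I handed the job in at about 18 s: the jaw is fully open, and the thermostat is held still with its screen about 28° from straight up and its lowest point roughly 25 cm above the worktop; to tip it I pivoted its foot on free worktop, and the last picture showed the bystanders unmoved.

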